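# Press the proud inlay flush, centre outwards

## Robot

A 6-joint arm with a two-finger parallel gripper is mounted at the origin on the work surface. World frame = base frame: x ahead of the robot, y to its left, z up, the work surface at z = 0. Lengths are in m, angles in rad, forces in N, time in s.
With the tool pointing down it reaches from about 0.375 to 0.925 m from the base axis. Payload 5.7 kg.
Tool frame: the origin (TCP) lies on the mounting face of the last link; the fingertips stand 182 mm ahead of it and the grasp point (between the pads) lies 163 mm ahead of it (bot.tcp_to_tips is the distance from the TCP to the fingertips, in m); z points along the fingers, y is the line along which they close (so a half turn about z gives the same grasp; the last joint's range is limited). The gripper opens to 88 mm and grips with 3 to 60 N. Pads are 20 mm wide; open, the fingers measure 115 mm over their backs; the gripper's body (75 mm by 178 mm) begins 61 mm behind the grasp point.
Start: joints at [1.042, 0.359, 1.51, -0, 1.272, -0.115], TCP at [0.241, 0.549, 0.405] pointing down, gripper open.
Joint ranges: [-2.97, 2.97], [-1.01, 2.36], [0.21, 2.38], [-0.96, 4.11], [0.2, 2.71], [-2.98, 2.98]. Speed limits (rad/s): [2.39, 2.39, 3.14, 3.14, 3.14, 3.14].

## Interface

Orientations are given as [roll, pitch, yaw] about the fixed x, y, z axes, in that order (R = Rz(yaw) Ry(pitch) Rx(roll)).
In Python, from station import telemetry, cams, ticket, bot gives the robot as it stands.
- The arm moves only by the tool play_rows, never from a script. Its argument "targets" is a list that holds one entry, the list of rows, each a list of 7 numbers: the shift along the tool's x, y, z in units of 15 cm (1.0 is 15 cm), then the turn, a rotation vector about the tool's x, y, z in units of pi rad (1.0 is pi rad), then the opening, from 0 (shut) to 1 (fully open). A call has 1 to 12 rows; each row is the pose to reach, as a shift and turn from the pose commanded when the call began, along the tool's axes at that moment, turning the shorter way round; what a row does not reach only later rows make up. A row lasts 1/8 s, in which the tool goes at most 62.5 mm and 10.7 degrees, less where a joint would pass 70% of its speed; a pose out of reach is approached as far as the arm can. A call with a number of a shift or a turn outside -1 to 1 is refused whole. A call with a gripper value outside its range is refused whole. The fingers move at their own pace and stop on an object; the grip force is fixed at half the most. Time passes only in rows, so rows that repeat a pose let the fingers close. It gives the time, the measured TCP pose, the force, the opening and the grip force at its end, in the units of the state.
- telemetry.sense(): the state, without advancing time (a new reading comes with each control period).
- cams.grab_frame(name): name is "scene" or "top" or "wrist"; returns a dict with "pixels" (400x640x3 uint8, red, green, blue), "range_z" (400x640 float32, m along the optical axis (not along the pixel's ray), 0 where there is no reading), "fx", "fy", "cx", "cy" (pixels), "extrinsics" (4x4, takes a point from world to camera coordinates); the wrist camera has in their place "mount" (4x4, takes a point from camera to tool coordinates, whose origin is the TCP and whose axes are the flange's). Camera axes: x right, y down, z forward; pixel columns grow to the right and rows downward; lengths in m; the calibration is good to about 2 mm. A picture is of the moment at which its call begins: read the wrist's pose just before it.
- ticket.job_done(): hands the job in; it is judged then, once.
The state is a dict: "time": time; "q": joint angles; "joint_velocities": joint speeds; "effort": joint torques, N m; "position": TCP position; "ee_rot": TCP orientation; "force": force on the tool from outside, world axes, zero at the start; "wrist_torque": the same for the moment, N m; "grip_width": finger opening in m; "grip_force": force on a finger pad.
Only numpy, scipy, OpenCV 4.12 (cv2) and the standard library are available. Lean on these libraries where they do the work, as an engineer would, in place of code of your own. Each camera call takes 0.05 s, during which the arm holds its last target. There are 200 camera calls.

## Task

Three pale wood inlay pieces glued into the square dark tray still stand proud of its face: the eight-pointed star in the middle, the square tile beside it and the round disc near the corner. With the fingertips press each one lightly down until it is flush, working from the centre outwards so that the spare glue is driven to the edge: star first, then tile, then disc. Pick nothing up, do not push the tray out of place, and leave the spare pieces lying on the tray and everything else on the bench where they are.

Things in the scene. Friction and masses are not known exactly. Their poses are not given: they have to be found in the camera images.
- tray: loose dark wood tray, 256 x 256 mm, 1.4 kg, flat on the bench. Origin: centre of its underside, z up, x and y along its sides. Flat face 18 mm above the origin; frame 13 mm wide stands 8 mm above the face. The inlay row runs from the central star to the +x +y corner; on the other three diagonals the same square and round pockets are empty, 8 mm deep
- star_top (a point): centre of the top face of the eight-pointed star inlay, made like two crossed 38 mm squares, 54 mm across its points, pale wood, at the tray's centre. It starts 4.5 to 6 mm above the tray's face and goes down with the piece
- tile_top (a point): centre of the top face of the square tile inlay, 26 x 26 mm, pale wood, 47 mm along x and 47 mm along y from the tray's centre. It starts 4.5 to 6 mm above the tray's face and goes down with the piece
- disc_top (a point): centre of the top face of the round disc inlay, 26 mm across, pale wood, 82 mm along x and 82 mm along y from the tray's centre. It starts 4.5 to 6 mm above the tray's face and goes down with the piece
- star (a joint): how far the star inlay has been pressed down into its pocket, m: 0 stands 6 mm proud, 0.006 is flush with the tray's face, 0.0068 is the bottom. It starts between 0 and 0.0015, resists with a steady 4 N plus a little drag, stays where it is left and does not spring back
- tile (a joint): how far the tile inlay has been pressed down into its pocket, m: 0 stands 6 mm proud, 0.006 is flush with the tray's face, 0.0068 is the bottom. It starts between 0 and 0.0015, resists with a steady 4 N plus a little drag, stays where it is left and does not spring back
- disc (a joint): how far the disc inlay has been pressed down into its pocket, m: 0 stands 6 mm proud, 0.006 is flush with the tray's face, 0.0068 is the bottom. It starts between 0 and 0.0015, resists with a steady 4 N plus a little drag, stays where it is left and does not spring back
- spare_tile: loose bystander; leave it where it lies. Pale square tile 26 x 26 x 10 mm lying on the tray's face, on the -x side; origin under its centre
- spare_disc: loose bystander; leave it where it lies. Pale round disc 26 mm across, 10 mm thick, lying on the tray's face, on the -y side; origin under its centre
- cork_block: loose bystander; leave it where it lies. Cork sanding block 26 x 45 x 24 mm on the tray's face, on the +x side; origin under its centre
- mallet: loose bystander; leave it where it lies. Wooden mallet beside the tray, +y side of the bench: head 62 x 130 x 90 mm, handle 29 mm thick, 320 mm long in all, lying along x, head away from the robot
- chisel: loose bystander; leave it where it lies. Wood chisel lying along x on the -y side of the bench, 280 mm long, 30 mm thick
- glue_bottle: loose bystander; leave it where it lies. White bottle 60 mm across, 160 mm tall, far left of the tray; origin under its centre
- vase: loose bystander; leave it where it lies. Turned wooden vase 72 mm across, 140 mm tall, far right of the tray; origin under its centre
- pencil: loose bystander; leave it where it lies. Carpenter's pencil 160 x 7 x 9.5 mm lying roughly along the bench's x, on the near +y side of the tray

How it is judged:
By the outcome, as a careful person would: the job done as asked, in the order asked, and still so for the second after the job is handed in, with the robot touching nothing.
It also fails if it takes over 43 s, if anything falls off the work surface, if the arm or the gripper's body presses on something with over 40 N, if the wrist force passes 120 N, or if a joint passes its speed limit or range.

## Working session

There is one attempt and no reset: what is moved stays moved. The work goes in short steps, Python scripts to look and compute and a tool call to move; the robot and the scene stay as the last step left them, time stands still between calls to the robot, and variables do not carry over. Pictures are saved under pics/ and viewed, at most 10 in all, crops included, and the job is handed in when it is done.

Besides the shell and the picture viewer there is one more tool, called after ">>>" as a command line: name --argument value ..., lists and objects as JSON in quotes. play_rows: Moves the arm, as the interface text tells. Shifts and turns lie within -1 to 1; 1 stands for 15 cm of shift or pi rad of turn. Its arguments: {"type":"object","properties":{"targets":{"type":"array"}},"required":["targets"]}

```bash
mkdir -p pics; python3 - <<'E'
from station import telemetry, cams, bot
import cv2,numpy as np
s=telemetry.sense(); print({k:np.round(v,4).tolist() for k,v in s.items()}); print(bot.tcp_to_tips)
for n in("top","scene"):
    f=cams.grab_frame(n); np.savez(f"{n}.npz",**f)
    cv2.imwrite(f"pics/{n}.png",f["pixels"][...,::-1]); print(n,f["fx"],f["cx"],f["cy"],np.round(f["extrinsics"],3).tolist())
E
```

```text
{'time': 0.0, 'q': [1.0419, 0.3595, 1.5114, -0.0, 1.2725, -0.1151], 'joint_velocities': [-0.0007, 0.0005, -0.0003, 0.0001, -0.0005, 0.0002], 'effort': [-0.0021, -51.5394, -27.0724, 0.0672, 0.0351, -0.0001], 'position': [0.2411, 0.549, 0.4038], 'ee_rot': [-3.1398, -0.0002, 2.7278], 'force': [0.0956, 0.3649, -0.0445], 'wrist_torque': [0.0048, 0.0286, 0.0027], 'grip_force': 0.0, 'grip_width': 0.0875}
0.182
top 497.52114962917466 315.44108874438956 197.24535492904647 [[-0.024, -1.0, 0.014, 0.008], [-0.988, 0.021, -0.153, 0.527], [0.152, -0.018, -0.988, 1.161], [0.0, 0.0, 0.0, 1.0]]
scene 396.13253379519654 316.7817383877307 196.48223249579604 [[-0.442, 0.897, 0.009, 0.224], [0.457, 0.234, -0.858, -0.184], [-0.772, -0.375, -0.514, 1.508], [0.0, 0.0, 0.0, 1.0]]
```

View pics/top.png

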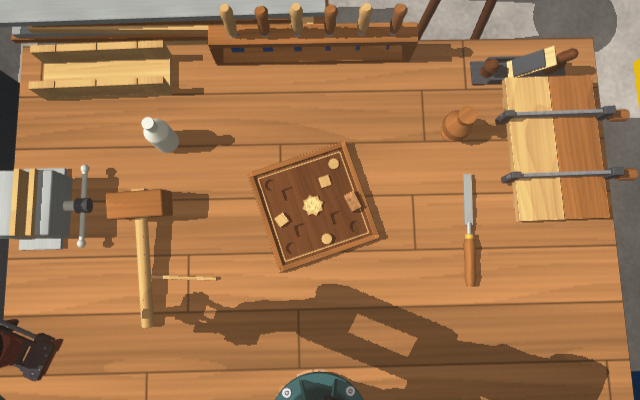

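```bash
python3 - <<'E'
import cv2
a=cv2.imread("pics/top.png")[135:280,240:390]
cv2.imwrite("pics/crop.png",cv2.resize(a,None,fx=4,fy=4,interpolation=cv2.INTER_CUBIC))
E
```

```text
(no output)
```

View pics/crop.png

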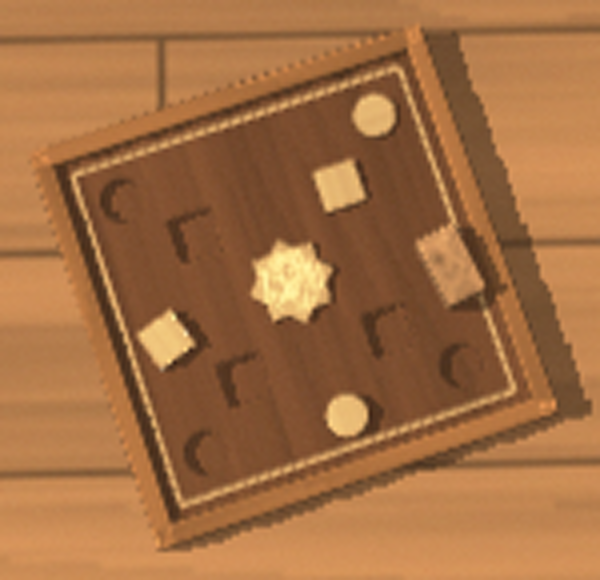

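```bash
cat > h.py <<'E'
import numpy as np
from scipy.spatial.transform import Rotation as R
from station import telemetry
def ray(f,px,z,T=None):
    """pixels -> world points on plane z; T = camera-to-world"""
    T=np.linalg.inv(f["extrinsics"]) if T is None else T
    px=np.atleast_2d(px).astype(float)
    d=np.c_[(px[:,0]-f["cx"])/f["fx"],(px[:,1]-f["cy"])/f["fy"],np.ones(len(px))]@T[:3,:3].T
    return T[:3,3]+d*((z-T[2,3])/d[:,2])[:,None]
def rel(p,yaw,s=None):
    """row numbers (shift/0.15, rotvec/pi) from present pose to TCP p pointing down with yaw"""
    s=s or telemetry.sense(); R0=R.from_euler("xyz",s["ee_rot"])
    return np.round(np.r_[R0.inv().apply(np.array(p)-s["position"])/.15,(R0.inv()*R.from_euler("xyz",[np.pi,0,yaw])).as_rotvec()/np.pi],4)
E
python3 - <<'E'
from h import *
f=np.load("top.npz")
c=lambda l:np.array(l)/4+[240,135]-.375
P=ray(f,c([(292,282),(341,185),(375,116)]),.0235); print(P.round(4))
C=ray(f,c([(415,30),(553,408),(165,545),(40,160)]),.026); print(C.round(4), C.mean(0).round(4))
x=(C[0]+C[1]-C[2]-C[3])/4; print("tray yaw",np.degrees(np.arctan2(x[1],x[0])),np.linalg.norm(x))
d=P[2]-P[0]; print("row-45",np.degrees(np.arctan2(d[1],d[0]))-45, np.linalg.norm(d))
print(ray(f,c([(166,340),(347,415),(450,265)]),.03).round(4))
v,u=np.mgrid[200:206,310:316]; print(f["range_z"][200:206,310:316].round(4))
yaw=np.arctan2(x[1],x[0])
c0=C.mean(0)
for y in (yaw,yaw+np.pi/2,yaw+np.pi,yaw-np.pi/2): print(round(y,3),rel([c0[0],c0[1],.40],y))
E
```

```text
[[ 0.5104  0.0027  0.0235]
 [ 0.57   -0.0288  0.0235]
 [ 0.613  -0.051   0.0235]]
[[ 0.6666 -0.0774  0.026 ]
 [ 0.4297 -0.1533  0.026 ]
 [ 0.3533  0.0821  0.026 ]
 [ 0.589   0.1558  0.026 ]] [0.5097 0.0018 0.026 ]
tray yaw -71.79882541004082 0.12331708757294643
row-45 -72.63971969030828 0.11582065818517671
[[ 0.4758  0.0797  0.03  ]
 [ 0.428  -0.0285  0.03  ]
 [ 0.5179 -0.0936  0.03  ]]
[[1.2167 1.2213 1.2201 1.2193 1.2177 1.2207]
 [1.217  1.2181 1.2148 1.2208 1.2183 1.2163]
 [1.2165 1.2169 1.2116 1.2141 1.2166 1.22  ]
 [1.2152 1.2122 1.2177 1.2166 1.2147 1.2203]
 [1.2179 1.2153 1.2136 1.2147 1.2157 1.2188]
 [1.2196 1.2174 1.2165 1.2136 1.2171 1.2163]]
-1.253 [-3.1064e+00 -2.6205e+00  2.9800e-02 -2.0000e-04 -6.0000e-04 -7.3280e-01]
0.318 [-3.1064e+00 -2.6205e+00  2.9800e-02 -3.0000e-04  6.0000e-04  7.6720e-01]
1.888 [-3.1064e+00 -2.6205e+00  2.9800e-02 -5.0000e-04  2.0000e-04  2.6720e-01]
-2.824 [-3.1064e+00 -2.6205e+00  2.9800e-02 -5.0000e-04 -2.0000e-04 -2.3280e-01]
```

>>> play_rows --targets '[[[-1, -0.85, 0, 0, 0, 0, 0], [-1, -0.85, 0, 0, 0, 0, 0], [-1, -0.85, 0, 0, 0, 0, 0], [-1, -0.85, 0, 0, 0, 0, 0]]]'

```text
time: 0.6
position: [0.3281, 0.3694, 0.4043]
ee_rot: [-3.14, 0.0, 2.724]
force: [-0.0, 0.9, 0.3]
grip_width: 0.0516
grip_force: 0.0
```

>>> play_rows --targets '[[[-1, -0.85, 0, 0, 0, 0, 0], [-1, -0.85, 0, 0, 0, 0, 0], [-1, -0.85, 0, 0, 0, 0, 0], [-1, -0.85, 0, 0, 0, 0, 0]]]'

```text
time: 1.1
position: [0.4148, 0.1932, 0.4047]
ee_rot: [-3.141, 0.001, 2.724]
force: [0.2, 0.3, -0.4]
grip_width: 0.0114
grip_force: 0.0
```

>>> play_rows --targets '[[[-0.9, -0.77, 0, 0, 0, 0.27, 0], [-0.9, -0.77, 0, 0, 0, 0.27, 0], [-0.9, -0.77, 0, 0, 0, 0.27, 0], [-0.9, -0.77, 0, 0, 0, 0.27, 0], [-0.9, -0.77, 0, 0, 0, 0.27, 0], [-0.9, -0.77, 0, 0, 0, 0.27, 0], [-0.9, -0.77, 0, 0, 0, 0.27, 0]]]'

```text
time: 1.98
position: [0.4906, 0.0362, 0.4045]
ee_rot: [-3.141, -0.0, 1.883]
force: [0.8, -0.4, -0.3]
grip_width: 0.0004
grip_force: 0.0
```

```bash
python3 - <<'E'
from h import *
from station import cams
import cv2
s=telemetry.sense(); f=cams.grab_frame("wrist"); np.savez("w1.npz",p=s["position"],r=s["ee_rot"],**f)
print(s["position"],f["fx"],f["mount"].round(3).tolist())
cv2.imwrite("pics/w1.png",f["pixels"][...,::-1])
E
```

```text
[0.49058026 0.03624351 0.4045464 ] 295.9531736363043 [[-0.0, -0.954, -0.3, 0.082], [1.0, -0.0, -0.001, 0.0], [0.001, -0.3, 0.954, 0.019], [0.0, 0.0, 0.0, 1.0]]
```

View pics/w1.png

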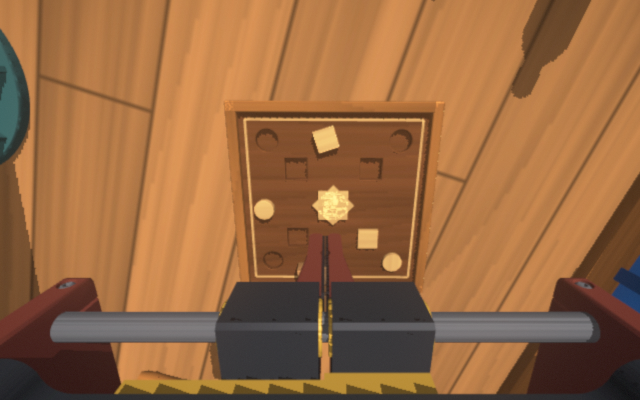

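```bash
python3 - <<'E'
from h import *
import cv2
f=np.load("w1.npz")
W=np.eye(4);W[:3,:3]=R.from_euler("xyz",f["r"]).as_matrix();W[:3,3]=f["p"];T=W@f["mount"]
P=ray(f,[(333,205),(368,239),(392,262)],.0235,T);print(P.round(4))
d=P[2]-P[0]; print(np.degrees(np.arctan2(d[1],d[0]))-45,np.linalg.norm(d[:2]))
C=ray(f,[(227,102),(441,103)],.026,T); e=C[1]-C[0];print(C.round(4),np.degrees(np.arctan2(e[1],e[0]))-90,np.linalg.norm(e))
# heights by depth
v,u=np.mgrid[0:400,0:640]; z=f["range_z"]
c=np.stack([(u-f["cx"])/f["fx"]*z,(v-f["cy"])/f["fy"]*z,z],-1)@T[:3,:3].T+T[:3,3]
for n,x,y in(("star",333,205),("tile",368,239),("disc",392,262),("face",333,180),("face2",365,205),("bench",480,250)):
    q=c[y-4:y+5,x-4:x+5,2]; print(n,np.median(q).round(4),q.std().round(4))
q=c[232:262,300:350]; print("fingers",q[(q[...,2]>.15)].min(0))
m=(c[...,2]>.20)&(c[...,2]<.235)&(z>0)&(z<.35)
print("tip slab", np.c_[u[m],v[m]].min(0),np.c_[u[m],v[m]].max(0)); tl=R.from_euler("xyz",f["r"]).inv().apply(c[m]-f["p"]); print(np.percentile(tl,[2,50,98],axis=0).round(4))
cv2.imwrite("pics/w1c.png",cv2.resize(f["pixels"][180:290,280:420,::-1],None,fx=5,fy=5,interpolation=cv2.INTER_CUBIC))
E
```

```text
[[ 0.5121  0.0035  0.0235]
 [ 0.5716 -0.0276  0.0235]
 [ 0.615  -0.0498  0.0235]]
-72.40507081797102 0.11590279358938838
[[0.3561 0.0856 0.026 ]
 [0.5913 0.1602 0.026 ]] -72.40208131896381 0.2467806954870317
star 0.024 0.0008
tile 0.024 0.0007
disc 0.0242 0.0007
face 0.0188 0.0405
face2 0.0189 0.0007
bench 0.0009 0.0425
fingers [0.46540716 0.0425223  0.22314687]
tip slab [309 234] [340 244]
[[ 9.000e-03 -8.800e-03  1.697e-01]
 [ 1.080e-02  1.000e-04  1.747e-01]
 [ 1.140e-02  8.500e-03  1.807e-01]]
```

View pics/w1c.png

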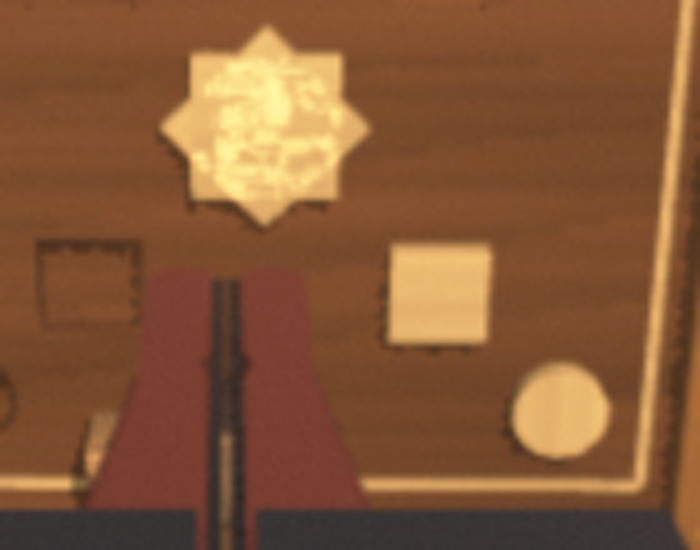

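>>> play_rows --targets '[[[-0.085, 0.067, 0.4, 0, 0, 0, 0], [-0.085, 0.067, 0.8, 0, 0, 0, 0], [-0.085, 0.067, 1.0, 0, 0, 0, 0], [-0.085, 0.067, 1.0, 0, 0, 0, 0]]]'

```text
time: 2.52
position: [0.5029, 0.0265, 0.2527]
ee_rot: [-3.137, -0.002, 1.881]
force: [0.5, -0.1, 1.6]
grip_width: 0.0003
grip_force: 0.0
```

```bash
python3 - <<'E'
from h import *
from station import cams
import cv2
s=telemetry.sense(); f=cams.grab_frame("wrist"); np.savez("w2.npz",p=s["position"],r=s["ee_rot"],**f)
print(s["position"],s["ee_rot"],s["force"],rel([.504,.027,.212],1.878,s))
cv2.imwrite("pics/w2.png",f["pixels"][...,::-1])
E
```

```text
[0.50287531 0.02654835 0.25271022] [-3.13666038e+00 -2.03784350e-03  1.88076525e+00] [ 0.48134135 -0.13006649  1.64718686] [ 0.      0.0094  0.2714 -0.0016 -0.0006  0.0009]
```

View pics/w2.png

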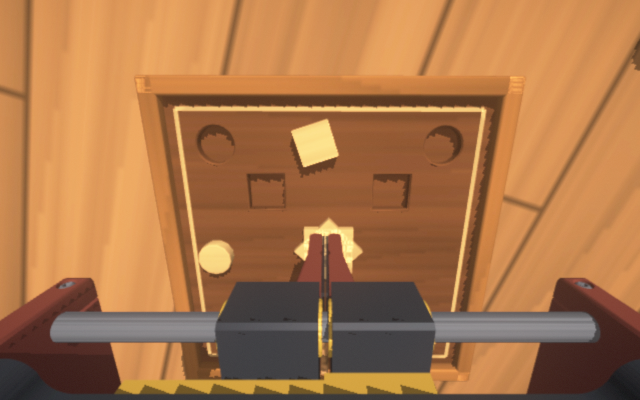

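```bash
python3 - <<'E'
from h import *
f=np.load("w2.npz")
W=np.eye(4);W[:3,:3]=R.from_euler("xyz",f["r"]).as_matrix();W[:3,3]=f["p"];T=W@f["mount"]
P=ray(f,[(328.5,219.5),(295,250),(362.5,250)],.0235,T);print(P.round(4),((P[1]+P[2])/2).round(4),np.linalg.norm(P[1]-P[2]))
print("tool frame",R.from_euler("xyz",f["r"]).inv().apply(P-f["p"]).round(4))
E
```

```text
[[ 0.504   0.0285  0.0235]
 [ 0.4869 -0.004   0.0235]
 [ 0.5373  0.0123  0.0235]] [0.5121 0.0041 0.0235] 0.05299180232923182
tool frame [[ 0.001   0.0028  0.2292]
 [-0.0247 -0.0234  0.2293]
 [-0.0245  0.0296  0.229 ]]
```

>>> play_rows --targets '[[[0, 0.01, 0.15, 0, 0, 0, 0], [0, 0.01, 0.25, 0, 0, 0, 0], [0, 0.01, 0.25, 0, 0, 0, 0]]]'

```text
time: 2.95
position: [0.5054, 0.0266, 0.2173]
ee_rot: [-3.141, -0.0, 1.88]
force: [-0.7, 1.0, 0.8]
grip_width: 0.0004
grip_force: 0.0
```

>>> play_rows --targets '[[[0, 0, 0.03, 0, 0, 0, 0], [0, 0, 0.06, 0, 0, 0, 0], [0, 0, 0.073, 0, 0, 0, 0], [0, 0, 0.073, 0, 0, 0, 0]]]'

```text
time: 3.45
position: [0.5054, 0.0266, 0.2061]
ee_rot: [-3.141, 0.0, 1.88]
force: [-0.3, 0.5, -0.8]
grip_width: 0.0004
grip_force: 0.0
```

>>> play_rows --targets '[[[0, 0, 0.007, 0, 0, 0, 0], [0, 0, 0.013, 0, 0, 0, 0], [0, 0, 0.013, 0, 0, 0, 0]]]'

```text
time: 3.82
position: [0.5055, 0.0265, 0.2044]
ee_rot: [3.141, 0.0, 1.88]
force: [0.4, 0.8, 3.6]
grip_width: 0.0004
grip_force: 1.7
```

>>> play_rows --targets '[[[0, 0, 0.007, 0, 0, 0, 0], [0, 0, 0.013, 0, 0, 0, 0], [0, 0, 0.013, 0, 0, 0, 0]]]'

```text
time: 4.2
position: [0.5055, 0.0265, 0.2023]
ee_rot: [3.141, 0.0, 1.88]
force: [-0.3, -0.6, 2.9]
grip_width: 0.0003
grip_force: 1.5
```

>>> play_rows --targets '[[[0, 0, 0.007, 0, 0, 0, 0], [0, 0, 0.01, 0, 0, 0, 0], [0, 0, 0.01, 0, 0, 0, 0]]]'

```text
time: 4.58
position: [0.5055, 0.0265, 0.2008]
ee_rot: [3.142, 0.0, 1.88]
force: [0.1, -0.3, 2.6]
grip_width: 0.0006
grip_force: 1.4
```

>>> play_rows --targets '[[[0, 0, 0.003, 0, 0, 0, 0], [0, 0, 0.003, 0, 0, 0, 0]]]'

```text
time: 4.82
position: [0.5055, 0.0265, 0.2004]
ee_rot: [3.141, 0.0, 1.88]
force: [0.2, 0.5, 4.6]
grip_width: 0.0003
grip_force: 2.0
```

>>> play_rows --targets '[[[0, 0, 0.003, 0, 0, 0, 0], [0, 0, 0.003, 0, 0, 0, 0]]]'

```text
time: 5.08
position: [0.5055, 0.0266, 0.2004]
ee_rot: [3.141, 0.0, 1.88]
force: [-1.0, -0.0, 8.6]
grip_width: 0.0004
grip_force: 4.6
```

>>> play_rows --targets '[[[0, 0, 0.003, 0, 0, 0, 0], [0, 0, 0.003, 0, 0, 0, 0]]]'

```text
time: 5.32
position: [0.5055, 0.0266, 0.2003]
ee_rot: [3.141, 0.0, 1.88]
force: [-3.7, -0.3, 14.2]
grip_width: 0.0005
grip_force: 7.2
```

>>> play_rows --targets '[[[0, 0, -0.08, 0, 0, 0, 0], [0, 0, -0.16, 0, 0, 0, 0], [-0.2, 0.15, -0.16, 0, 0, 0, 0], [-0.415, 0.311, -0.16, 0, 0, 0, 0], [-0.415, 0.311, -0.16, 0, 0, 0, 0]]]'

```text
time: 5.95
position: [0.5716, -0.0202, 0.2244]
ee_rot: [3.138, 0.002, 1.878]
force: [-0.1, 0.5, 0.2]
grip_width: 0.0004
grip_force: 0.0
```

```bash
python3 - <<'E'
from h import *
from station import cams
import cv2
s=telemetry.sense(); f=cams.grab_frame("wrist"); np.savez("w3.npz",p=s["position"],r=s["ee_rot"],**f)
print(s["position"],s["ee_rot"],s["force"],rel([.5688,-.0186,.2065],1.878,s))
cv2.imwrite("pics/w3.png",f["pixels"][...,::-1])
E
```

```text
[ 0.57156861 -0.02016036  0.22436229] [3.13783139e+00 2.22310496e-03 1.87798542e+00] [-0.10371055  0.46720291  0.21707921] [ 0.0158 -0.0149  0.119   0.0012  0.0007 -0.    ]
```

View pics/w3.png

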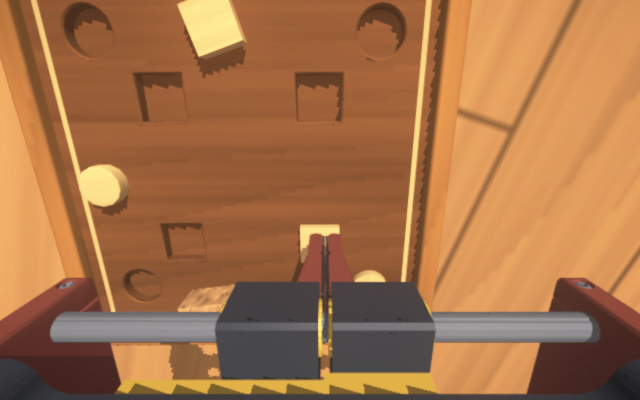

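```bash
python3 - <<'E'
from h import *
from station import cams
import cv2
f=np.load("w3.npz")
W=np.eye(4);W[:3,:3]=R.from_euler("xyz",f["r"]).as_matrix();W[:3,3]=f["p"];T=W@f["mount"]
z=f["range_z"];v,u=np.mgrid[0:400,0:640]
c=np.stack([(u-f["cx"])/f["fx"]*z,(v-f["cy"])/f["fy"]*z,z],-1)@T[:3,:3].T+T[:3,3]
d=np.hypot(c[...,0]-.512,c[...,1]-.0038)
for a,b in((0,.008),(.008,.018),(.03,.04)):
    m=(d>=a)&(d<b)&(u<300); print(a,m.sum(),c[m][:,2].mean().round(5),f["pixels"][m].mean(0).round(0))
m=(d<.008)&(u<300);print("star px",u[m].mean(),v[m].mean())
g=cams.grab_frame("top"); np.savez("top2.npz",**g)
A=f["pixels"][100:240,170:300,::-1]; B=g["pixels"][135:280,240:390,::-1]
cv2.imwrite("pics/w3c.png",np.hstack([cv2.resize(A,(400,400)),cv2.resize(B,(400,400))]))
E
```

```text
0 477 0.01883 [150.  91.  53.]
0.008 5359 0.10035 [121.  99.  87.]
0.03 12203 0.09383 [115.  80.  59.]
star px 246.45492662473794 174.16142557651992
```

View pics/w3c.png

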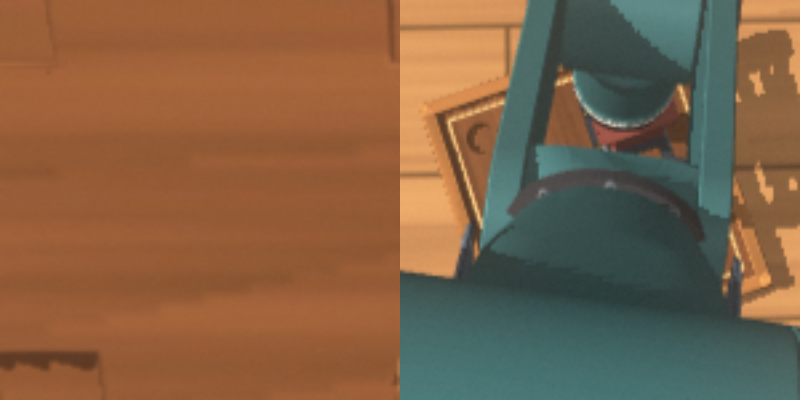

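>>> play_rows --targets '[[[0.156, -0.015, 0.0, 0, 0, 0, 0], [0.156, -0.015, 0.08, 0, 0, 0, 0], [0.156, -0.015, 0.14, 0, 0, 0, 0], [0.156, -0.015, 0.152, 0, 0, 0, 0], [0.156, -0.015, 0.152, 0, 0, 0, 0]]]'

```text
time: 6.68
position: [0.5588, 0.0035, 0.2004]
ee_rot: [-3.14, -0.001, 1.879]
force: [-3.4, 2.8, 5.1]
grip_width: 0.0005
grip_force: 2.5
```

>>> play_rows --targets '[[[0, 0, 0.003, 0, 0, 0, 0], [0, 0, 0.003, 0, 0, 0, 0]]]'

```text
time: 6.92
position: [0.5588, 0.0035, 0.2004]
ee_rot: [-3.14, -0.001, 1.879]
force: [-3.3, 2.4, 8.5]
grip_width: 0.0007
grip_force: 4.6
```

>>> play_rows --targets '[[[0, 0, 0.003, 0, 0, 0, 0], [0, 0, 0.003, 0, 0, 0, 0]]]'

```text
time: 7.18
position: [0.5588, 0.0035, 0.2003]
ee_rot: [-3.14, -0.001, 1.879]
force: [-4.7, 2.8, 13.6]
grip_width: 0.0005
grip_force: 6.8
```

>>> play_rows --targets '[[[0, 0, 0.003, 0, 0, 0, 0], [0, 0, 0.003, 0, 0, 0, 0]]]'

```text
time: 7.42
position: [0.5588, 0.0035, 0.2003]
ee_rot: [-3.14, -0.001, 1.879]
force: [-5.6, 2.2, 18.4]
grip_width: 0.0006
grip_force: 8.9
```

>>> play_rows --targets '[[[0, 0, -0.1, 0, 0, 0, 0], [0, 0, -0.1, 0, 0, 0, 0], [-0.16, 0.019, -0.1, 0, 0, 0, 0], [-0.16, 0.019, -0.1, 0, 0, 0, 0], [-0.16, 0.019, -0.06, 0, 0, 0, 0], [-0.16, 0.019, -0.05, 0, 0, 0, 0], [-0.16, 0.019, -0.05, 0, 0, 0, 0]]]'

```text
time: 8.3
position: [0.5692, -0.0187, 0.2063]
ee_rot: [-3.141, -0.0, 1.88]
force: [0.6, 0.6, -0.1]
grip_width: 0.0003
grip_force: 0.0
```

>>> play_rows --targets '[[[0, 0, 0.007, 0, 0, 0, 0], [0, 0, 0.013, 0, 0, 0, 0], [0, 0, 0.02, 0, 0, 0, 0], [0, 0, 0.025, 0, 0, 0, 0], [0, 0, 0.025, 0, 0, 0, 0]]]'

```text
time: 8.93
position: [0.5695, -0.0188, 0.2031]
ee_rot: [3.142, -0.0, 1.88]
force: [-2.3, 2.7, 4.8]
grip_width: 0.0003
grip_force: 1.9
```

>>> play_rows --targets '[[[0, 0, 0.007, 0, 0, 0, 0], [0, 0, 0.013, 0, 0, 0, 0], [0, 0, 0.017, 0, 0, 0, 0], [0, 0, 0.017, 0, 0, 0, 0]]]'

```text
time: 9.43
position: [0.5696, -0.0189, 0.2004]
ee_rot: [-3.142, 0.0, 1.88]
force: [-0.2, 2.2, 2.3]
grip_width: 0.0005
grip_force: 1.5
```

>>> play_rows --targets '[[[0, 0, 0.003, 0, 0, 0, 0], [0, 0, 0.003, 0, 0, 0, 0]]]'

```text
time: 9.68
position: [0.5695, -0.0189, 0.2004]
ee_rot: [3.142, 0.0, 1.88]
force: [-1.0, 2.5, 7.8]
grip_width: 0.0004
grip_force: 3.6
```

>>> play_rows --targets '[[[0, 0, 0.003, 0, 0, 0, 0], [0, 0, 0.003, 0, 0, 0, 0]]]'

```text
time: 9.93
position: [0.5696, -0.0189, 0.2003]
ee_rot: [3.141, 0.0, 1.88]
force: [-2.8, 2.3, 12.0]
grip_width: 0.0004
grip_force: 5.7
```

>>> play_rows --targets '[[[0, 0, -0.1, 0, 0, 0, 0], [0, 0, -0.1, 0, 0, 0, 0], [-0.235, 0.225, -0.1, 0, 0, 0, 0], [-0.235, 0.225, -0.1, 0, 0, 0, 0], [-0.235, 0.225, -0.06, 0, 0, 0, 0], [-0.235, 0.225, -0.05, 0, 0, 0, 0], [-0.235, 0.225, -0.05, 0, 0, 0, 0]]]'

```text
time: 10.8
position: [0.6115, -0.0418, 0.2066]
ee_rot: [-3.14, -0.001, 1.88]
force: [-0.2, -0.8, 0.2]
grip_width: 0.0004
grip_force: 0.0
```

>>> play_rows --targets '[[[0, 0, 0.007, 0, 0, 0, 0], [0, 0, 0.013, 0, 0, 0, 0], [0, 0, 0.02, 0, 0, 0, 0], [0, 0, 0.025, 0, 0, 0, 0], [0, 0, 0.025, 0, 0, 0, 0]]]'

```text
time: 11.42
position: [0.6123, -0.0422, 0.2034]
ee_rot: [-3.141, -0.0, 1.88]
force: [-1.7, 1.7, 3.1]
grip_width: 0.0004
grip_force: 1.9
```

>>> play_rows --targets '[[[0, 0, 0.007, 0, 0, 0, 0], [0, 0, 0.013, 0, 0, 0, 0], [0, 0, 0.017, 0, 0, 0, 0], [0, 0, 0.017, 0, 0, 0, 0]]]'

```text
time: 11.92
position: [0.6124, -0.0423, 0.2006]
ee_rot: [-3.141, 0.0, 1.88]
force: [-0.2, 1.3, 1.3]
grip_width: 0.0006
grip_force: 1.0
```

>>> play_rows --targets '[[[0, 0, 0.003, 0, 0, 0, 0], [0, 0, 0.003, 0, 0, 0, 0]]]'

```text
time: 12.18
position: [0.6124, -0.0423, 0.2004]
ee_rot: [-3.142, 0.0, 1.88]
force: [-1.6, 1.9, 4.1]
grip_width: 0.0007
grip_force: 2.1
```

>>> play_rows --targets '[[[0, 0, 0.003, 0, 0, 0, 0], [0, 0, 0.003, 0, 0, 0, 0]]]'

```text
time: 12.42
position: [0.6124, -0.0423, 0.2004]
ee_rot: [3.142, 0.0, 1.88]
force: [-2.5, 1.4, 8.1]
grip_width: 0.0004
grip_force: 3.9
```

>>> play_rows --targets '[[[0, 0, 0.003, 0, 0, 0, 0], [0, 0, 0.003, 0, 0, 0, 0]]]'

```text
time: 12.68
position: [0.6124, -0.0423, 0.2004]
ee_rot: [3.141, 0.0, 1.88]
force: [-3.9, 1.4, 11.0]
grip_width: 0.0004
grip_force: 5.7
```

>>> play_rows --targets '[[[0, 0, -0.1, 0, 0, 0, 0], [0, 0, -0.3, 0, 0, 0, 0], [0, 0, -0.6, 0, 0, 0, 0], [0, 0, -0.9, 0, 0, 0, 0], [0, 0, -0.9, 0, 0, 0, 0], [0, 0, -0.9, 0, 0, 0, 0]]]'

```text
time: 13.42
position: [0.6122, -0.0424, 0.3343]
ee_rot: [-3.142, 0.0, 1.879]
force: [-0.2, -0.2, 0.0]
grip_width: 0.0008
grip_force: 0.0
```

```bash
python3 - <<'E'
from h import *
from station import cams
import cv2
s=telemetry.sense(); f=cams.grab_frame("wrist"); g=cams.grab_frame("scene")
np.savez("w4.npz",p=s["position"],r=s["ee_rot"],**f)
cv2.imwrite("pics/w4.png",np.hstack([cv2.resize(f["pixels"][:300,60:560,::-1],(500,300)),cv2.resize(g["pixels"][120:300,230:410,::-1],(300,300))]))
E
```

```text
(no output)
```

View pics/w4.png

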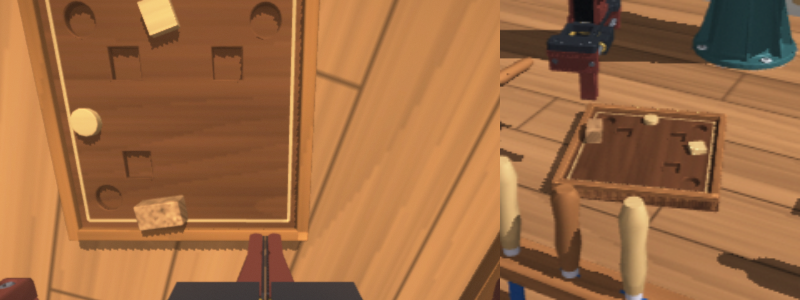

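```bash
python3 -c "
from station import ticket; print(ticket.job_done())"
```

```text
the job is handed in; nothing more can be done
None
```

I pressed the star, then the tile, then the disc down until the fingertips stopped at the tray's face height, and handed the job in with the arm lifted clear after about 13 s. The last pictures show none of the three standing proud and the spare pieces and cork block still on the tray, but I made no closing measurement of the tray's position or of the objects on the bench.

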